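# Close up the carriers in the register tray

## Robot

A 7-joint arm with a two-finger parallel gripper is mounted at the origin on a cart in front of the work surface, level with it; the furniture and walls round the work are solid. World frame = base frame: x ahead of the robot, y to its left, z up, the work surface at z = 0. Lengths are in m, angles in rad, forces in N, time in s.
With the tool pointing down it reaches from about 0.425 to 0.875 m from the base axis. Payload 4.7 kg.
Tool frame: the origin (TCP) lies at the very end of the fingers, on their centre line; the grasp point (between the pads) lies 19 mm behind it; y points along the fingers, z is the direction in which the jaws open and shut, and the axes are right-handed (so a half turn about y gives the same grasp; the last joint's range is limited). The gripper opens to 85 mm and grips with 20 to 120 N. Pads are 22 mm wide; open, the fingers measure 114 mm over their backs; the gripper's body (76 mm by 85 mm) begins 54 mm behind the grasp point. The pads swing forward as they close: fully open they stand 13 mm farther back than shut.
Start: joints at [1.237, 0.321, -0.07, 1.45, 0.023, 1.371, -0.057], TCP at [0.222, -0.611, 0.231] pointing down, gripper open.
Joint ranges: [-2.86, 2.86], [-0.3, 2.09], [-1.38, 1.24], [0.06, 2.45], [-1.56, 4.7], [0.09, 2.05], [-2.69, 2.69]. Speed limits (rad/s): [2.57, 2.57, 3.14, 3.14, 3.14, 3.14, 3.14].

## Interface

Orientations are given as a unit quaternion [w, x, y, z].
In Python, from plant import arm, claw, inverse_kinematics, vision, workorder, get_clock, get_joint_positions, get_qvel, get_joint_efforts, get_eef_pos, get_tool_rot, get_force, get_torque, get_grip_width gives the robot as it stands. The module is installed in compiled form; this text tells all that it offers. Calls block until the motion is done:
- arm.move_to(position, orientation): joint-space move of the TCP to a pose.
- arm.movel(position, orientation=None, velocity=0.15, threshold=None): straight line of the TCP; orientation=None keeps the orientation; velocity is the mean speed in m/s. With threshold (N) it stops when the force on the tool has changed by that much, and returns True; else False.
- arm.movej(angles): joint-space move.
- claw.ungrasp() and claw.clamp(effort=None): open the fingers fully, or close them until they stop; effort is the grip in N (None keeps the last).
- arm.dwell(seconds).
- inverse_kinematics(position, orientation): joint angles nearest the present ones, or None.
- vision.grab_frame(name): name is "scene" or "top"; returns (picture, depth): 420x560x3 uint8, blue, green, red; 420x560 float32, m along the optical axis (not along the pixel's ray), 0 where there is no reading.
- vision.calibration(name): a dict with "mtx" (3x3 intrinsics, pixels), "extrinsics" (4x4, takes a point from camera to world coordinates). Camera axes: x right, y up, looking along -z (the intrinsics and any distortion apply to the point x, -y, -z); pixel columns grow to the right and rows downward; lengths in m; the calibration is good to about 2 mm. A picture is of the moment at which its call begins. calibration takes no time and is no camera call.
A pose or a line that the arm cannot do raises arm.IKError and nothing moves.
- workorder.close_job(): hands the job in, once; it reports no verdict.
Readings, each from a call of its own:
- get_clock(): time.
- get_joint_positions(): joint angles.
- get_qvel(): joint speeds.
- get_joint_efforts(): joint torques, N m.
- get_eef_pos(): TCP position.
- get_tool_rot(): TCP orientation.
- get_force(): force on the tool from outside, world axes, zero at the start.
- get_torque(): the same for the moment, N m.
- get_grip_width(): finger opening in m.
Only numpy, scipy, OpenCV 4.12 (cv2) and the standard library are available. Lean on these libraries where they do the work, as an engineer would, in place of code of your own. Each camera call takes 0.05 s, during which the arm holds its last target.

## Task

Put the loose blue carrier into the register tray beside the yellow one, lying flat and the same way round, and close the row up so that no gap is left anywhere: the yellow carrier flush against the end stop, the blue one flush against the yellow one, and both flush against the fence. Feel for the stop rather than ramming the row, and leave the ink tin and the tally counter where they stand.

Things in the scene. Friction and masses are not known exactly. Their poses are not given: they have to be found in the camera images.
- loose_carrier_center (a point): Centre of the loose blue print carrier, a flat block 80 (its x) x 50 (its y) x 24 mm (z), 0.14 to 0.28 kg, with a shallow white disc and two brass bushes in its top. The point is half-way up, 12 mm above its underside. It starts flat on the trolley top (z = 0), right of the tray. Half a turn about z looks the same. Only its sides can be gripped. Sliding one carrier takes 1 to 4 N.
- set_carrier_center (a point): Centre of the yellow carrier, same shape, size and weight as the blue one (80 x 50 x 24 mm, point half-way up). It stands loose on the tray floor with its 80 mm side along the tray's x, about 0.5 mm from the fence and 4 to 14 mm short of the end stop; it slides when it is pushed.
- tray_corner (a point): Inner corner of the register tray, where fence, end stop and tray floor meet. Its x points into the fence, y into the end stop, z up (same axes as the tray). Fence face at x = 0 (all along y), end stop face at y = 0 (all along x); both rise 30 mm above the floor, 6 mm higher than a carrier. The floor is free to 106 mm in -x and 180 mm in -y.
- ink_tin_center (a point): Centre (half-way up) of a small round ink tin with a black band, 60 mm across, 55 mm tall, standing on the trolley top; leave it alone
- tally_counter_center (a point): Centre of a round white tally counter, 52 x 46 x 21 mm, on the trolley top; leave it alone
- tray: Fixed aluminium register tray on rubber feet, floor 120 x 190 mm, its top 18 mm above the trolley; a dark steel fence along its +x side and a dark steel end stop across its +y end, open on the -x and -y sides. Origin under its middle, on the trolley top; yawed up to 0.3 rad from the trolley.

How it is judged:
At the end, for the whole second after the job is handed in: Both carriers lie flat, upright, released and at rest on the tray floor, square to the tray within 0.025 rad: the yellow one within 2 mm of the end stop, the blue one within 2 mm of the yellow one, each within 2 mm of the fence (y of set_carrier_center in the frame of tray_corner above -0.027 m and x of each of set_carrier_center, loose_carrier_center in the frame of tray_corner above -0.042 m and y of loose_carrier_center in the frame of set_carrier_center between -0.052 and -0.045 m and z of loose_carrier_center in the frame of tray_corner between 0.009 and 0.015 m and z of set_carrier_center in the frame of tray_corner below 0.015 m and angle between the x axis of each of loose_carrier_center, set_carrier_center and the x axis of tray_corner, either way round below 0.025 rad and angle between each of loose_carrier_center, set_carrier_center's own z axis and vertical below 0.04 rad and linear speed of each of loose_carrier, set_carrier below 0.01 m/s); the robot touches nothing.
It fails at once if the ink tin is moved more than 25 mm (distance of ink_tin_center from where it was at the start of the episode above 0.025 m).
It fails at once if the tally counter is moved more than 25 mm (distance of tally_counter_center from where it was at the start of the episode above 0.025 m).
It fails at once if the row is rammed: more than 30 N between the two carriers (contact force between loose_carrier and set_carrier above 30 N).
It also fails if it takes over 69 s, if anything falls off the work surface, if the arm or the gripper's body presses on something with over 40 N, if the wrist force passes 120 N, or if a joint passes its speed limit or range.

## Working session

There is one attempt and no reset: what is moved stays moved. The work goes in short steps, each a Python script; the robot and the scene stay as the last script left them, time stands still between calls to the robot, and variables do not carry over. Pictures are saved under pics/ and viewed, and the job is handed in when it is done.

```bash
mkdir -p pics; ls; python3 - <<'E'
from plant import *
import cv2,numpy as np
for n in("scene","top"):
    p,d=vision.grab_frame(n); cv2.imwrite(f"pics/{n}0.png",p); np.save(f"pics/{n}0.npy",d)
    c=vision.calibration(n); print(n,c)
print(get_clock(),get_eef_pos(),get_tool_rot(),get_grip_width(),get_force())
E
```

```text
pics
scene {'mtx': array([[386.28004831,   0.        , 281.89509032],
       [  0.        , 386.28004831, 204.49627155],
       [  0.        ,   0.        ,   1.        ]]), 'extrinsics': array([[ 0.83667848,  0.29785895, -0.45961849,  0.13521963],
       [-0.54769079,  0.45804888, -0.70016142, -0.56377649],
       [ 0.00197839,  0.83753881,  0.54637425,  0.51950894],
       [ 0.        ,  0.        ,  0.        ,  1.        ]])}
top {'mtx': array([[466.83180678,   0.        , 286.95085174],
       [  0.        , 466.83180678, 206.49952738],
       [  0.        ,   0.        ,   1.        ]]), 'extrinsics': array([[-0.01511023,  0.99775393, -0.06525928,  0.45679314],
       [-0.99986998, -0.01544534, -0.00463361, -0.00986812],
       [-0.00563115,  0.06518078,  0.99785758,  0.91589022],
       [ 0.        ,  0.        ,  0.        ,  1.        ]])}
0.1 [ 0.22133566 -0.61064879  0.23033217] [ 0.12222096 -0.12249256  0.69703271 -0.69584697] 0.08541133858958441 [ 0.56859979 -0.40365438 -0.83182013]
```

View pics/scene0.png

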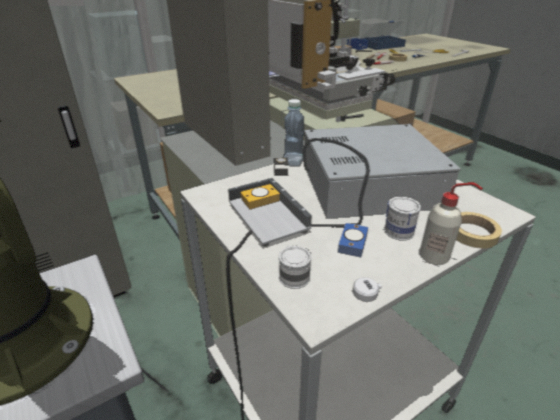

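View pics/top0.png

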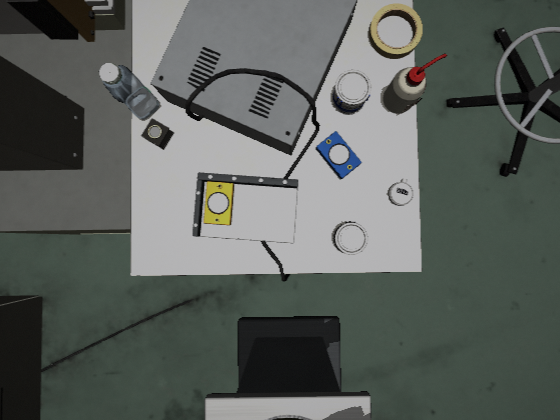

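```bash
python3 - <<'E'
import cv2
p=cv2.imread("pics/top0.png")
cv2.imwrite("pics/tray_c.png",cv2.resize(p[165:255,185:310],None,fx=6,fy=6,interpolation=cv2.INTER_CUBIC))
cv2.imwrite("pics/blue_c.png",cv2.resize(p[120:190,300:375],None,fx=8,fy=8,interpolation=cv2.INTER_CUBIC))
E
```

```text
(no output)
```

View pics/tray_c.png

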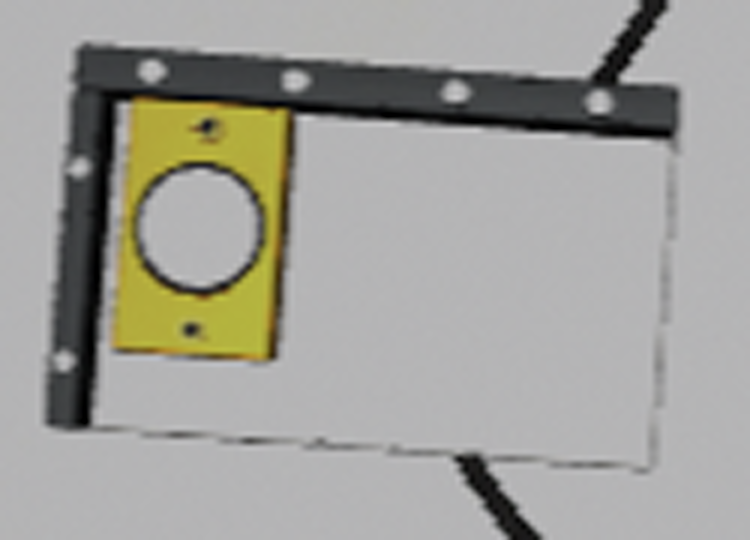

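View pics/blue_c.png

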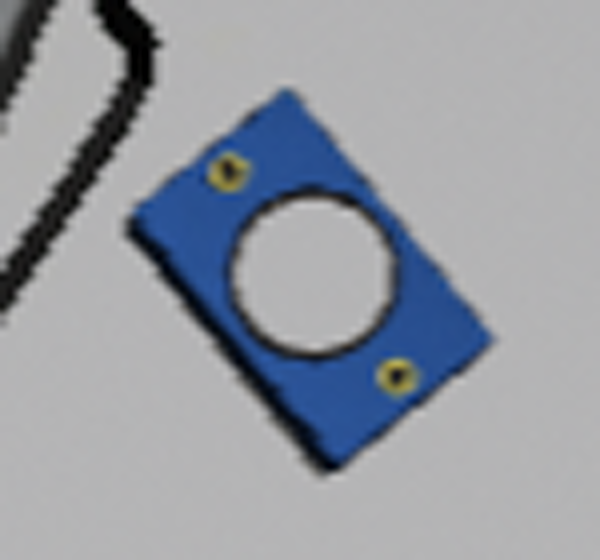

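```bash
cat > h.py <<'E'
import numpy as np
from plant import *
def px2w(n,u,v,z):
    c=vision.calibration(n);K=c["mtx"];T=c["extrinsics"]
    r=np.array([(u-K[0,2])/K[0,0],-(v-K[1,2])/K[1,1],-1.]); r=T[:3,:3]@r; o=T[:3,3]
    return o+r*(z-o[2])/r[2]
def w2px(n,p):
    c=vision.calibration(n);K=c["mtx"];T=c["extrinsics"]
    q=T[:3,:3].T@(np.array(p)-T[:3,3]); return K[0,0]*q[0]/-q[2]+K[0,2], K[1,1]*-q[1]/-q[2]+K[1,2]
def crop(u,v,o,s): return (u+.5)/s-.5+o[0],(v+.5)/s-.5+o[1]
E
python3 - <<'E'
from h import *
import cv2
f=lambda n,u,v,z:print(n,px2w("top",*crop(u,v,(185,165),6),z).round(4))
f("floorBR",650,468,.018);f("floorBL",88,428,.018)
f("fence out L top",80,45,.048);f("fence out R top",680,88,.048);f("fence in R top",677,124,.048);f("stop out bottom",46,426,.048)
f("stop in bottom",78,426,.048);f("fence floor R",674,138,.018)
Y=[(133,98),(294,110),(275,358),(113,350)]
y=np.array([px2w("top",*crop(*c,(185,165),6),.042) for c in Y]);print("yel",y.round(4),y.mean(0))
B=[(287,90),(494,340),(333,465),(132,215)]
b=np.array([px2w("top",*crop(*c,(300,120),8),.024) for c in B]);print("blue",b.round(4),b.mean(0))
l=b[2]-b[3]+b[1]-b[0];print("blue long yaw",np.arctan2(l[1],l[0]),np.linalg.norm(l)/2)
l=y[0]-y[3]+y[1]-y[2];print("yel long yaw",np.arctan2(l[1],l[0]),np.linalg.norm(l)/2)
d=np.load("pics/top0.npy");
for u,v in [(215,215),(260,210),(340,155),(350,215),(350,237),(350,90),(405,93),(225,100),(400,190),(287,165),(300,20)]:
    c=vision.calibration("top");K=c["mtx"];D=d[v,u];q=np.array([(u-K[0,2])/K[0,0]*D,-(v-K[1,2])/K[1,1]*D,-D,1]);print(u,v,(c["extrinsics"]@q)[:3].round(3))
E
```

```text
floorBR [ 0.446  -0.0161  0.018 ]
floorBL [0.4615 0.1637 0.018 ]
fence out L top [0.5808 0.16   0.048 ]
fence out R top [ 0.5643 -0.0271  0.048 ]
fence in R top [ 0.553 -0.026  0.048]
stop out bottom [0.4621 0.1709 0.048 ]
stop in bottom [0.462 0.161 0.048]
fence floor R [ 0.5518 -0.0255  0.018 ]
yel [[0.5646 0.1446 0.042 ]
 [0.56   0.094  0.042 ]
 [0.4823 0.1005 0.042 ]
 [0.4855 0.1511 0.042 ]] [0.52310608 0.12257528 0.042     ]
blue [[ 0.6603 -0.1017  0.024 ]
 [ 0.5986 -0.1501  0.024 ]
 [ 0.569  -0.1107  0.024 ]
 [ 0.6304 -0.0637  0.024 ]] [ 0.61458599 -0.1065655   0.024     ]
blue long yaw -2.4819720547912456 0.07793462406281863
yel long yaw -0.08329085013938917 0.07866100808078717
215 215 [0.5   0.129 0.041]
260 210 [0.51  0.046 0.016]
340 155 [ 0.613 -0.109  0.024]
350 215 [ 0.498 -0.129 -0.   ]
350 237 [ 0.455 -0.121  0.053]
350 90 [ 0.725 -0.125  0.071]
405 93 [ 0.706 -0.216  0.11 ]
225 100 [0.697 0.099 0.116]
400 190 [ 0.544 -0.224  0.02 ]
287 165 [ 0.599 -0.007 -0.001]
300 20 [ 0.837 -0.034  0.118]
```

```bash
cat >> h.py <<'E'
from scipy.spatial.transform import Rotation as R
TY=-0.087
tx=np.array([np.cos(TY),np.sin(TY)]);ty=np.array([-np.sin(TY),np.cos(TY)])
def T(X,Y,z): return np.array([*(X*tx+Y*ty),z])   # tray-aligned coords; fence X~.551, stop Y~.201
def toT(p): return np.array([p[:2]@tx,p[:2]@ty,p[2]]).round(4)
def quat(yaw):
    c,s=np.cos(yaw),np.sin(yaw)
    m=np.array([[s,0,c],[-c,0,s],[0,-1,0]]);q=R.from_matrix(m).as_quat();return np.array([q[3],*q[:3]])
def st(m=""): 
    f=get_force();print(m,"t",round(get_clock(),2),"T",toT(get_eef_pos()),"F",np.round([f[:2]@tx,f[:2]@ty,f[2]],1),"w",round(get_grip_width(),4),flush=True)
E
python3 - <<'E'
from h import *
q=get_tool_rot();print("tool z",R.from_quat([*q[1:],q[0]]).as_matrix()[:,2])
for base in (0,np.pi):
    for n,p,y in (("blue",[.6146,-.1066,.12],.6596+np.pi/2),("bl0",[.6146,-.1066,.002],.6596+np.pi/2),("place",T(.5,.083,.02),TY+np.pi/2),("placeup",T(.45,.083,.15),TY+np.pi/2)):
        s=inverse_kinematics(p,quat(y+base));print(n,base,None if s is None else np.round(s,2))
print(px2w("top",293,153,.118))
E
```

```text
tool z [ 0.34085616 -0.94011389 -0.00171806]
blue 0 [ 0.99  0.64 -1.18  1.62  0.61  1.3   1.93]
bl0 0 [ 0.98  0.85 -1.18  1.71  0.84  1.19  1.8 ]
place 0 [ 0.75  0.41 -1.    1.99  0.42  0.96  1.02]
placeup 0 [ 0.81  0.   -0.95  1.99  0.    1.15  1.34]
blue 3.141592653589793 [ 0.61  0.4  -0.59  1.64  0.24  1.18 -0.96]
bl0 3.141592653589793 [ 0.57  0.54 -0.55  1.72  0.33  0.98 -1.02]
place 3.141592653589793 [ 0.6   0.34 -0.81  2.    0.31  0.93 -2.03]
placeup 3.141592653589793 [ 0.78  0.   -0.92  1.99  0.    1.15 -1.8 ]
[ 0.60131919 -0.01799849  0.118     ]
```

```bash
python3 - <<'E'
from h import *
import cv2
q=quat(.6596-np.pi/2)
arm.move_to([.6146,-.1066,.12],q);st("above")
print(arm.movel([.6146,-.1066,.003],q,velocity=.1,threshold=6));st("down")
claw.clamp(30);st("grip")
p,d=vision.grab_frame("scene");cv2.imwrite("pics/s1.png",p[150:330,180:450].repeat(2,0).repeat(2,1))
print(arm.movel([.6146,-.1066,.12],q,velocity=.12));st("lift")
p,d=vision.grab_frame("scene");cv2.imwrite("pics/s2.png",p[150:330,180:450].repeat(2,0).repeat(2,1))
E
```

```text
above t 2.42 T [ 0.6216 -0.0547  0.1201] F [ 0.1 -0.  -0.8] w 0.0851
False
down t 3.73 T [ 0.6223 -0.0528  0.0039] F [ 0.4 -0.3 -0.2] w 0.0857
grip t 4.16 T [ 0.622  -0.0529  0.0036] F [0.4 0.1 2.9] w 0.0492
False
lift t 5.33 T [ 0.6208 -0.0528  0.119 ] F [-0.5  1.  -2.2] w 0.0495
```

View pics/s2.png

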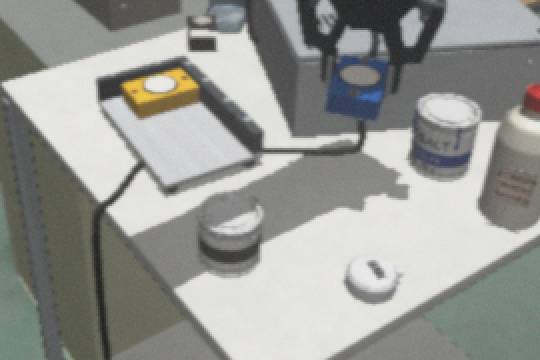

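```bash
python3 - <<'E'
from h import *
import cv2
q=quat(TY-np.pi/2)
arm.move_to(T(.493,.079,.12),q);st("above")
arm.movel(T(.493,.079,.040),q,velocity=.12);st("down")
print(arm.movel(T(.493,.079,.0205),q,velocity=.03,threshold=4));st("floor")
z=get_eef_pos()[2]
arm.movel(T(.493,.079,z+.0015),q,velocity=.05);st("hover")
print(arm.movel(T(.525,.079,z+.0015),q,velocity=.03,threshold=4));st("fence")
p,d=vision.grab_frame("top");cv2.imwrite("pics/t3.png",cv2.resize(p[150:260,180:320],None,fx=5,fy=5,interpolation=cv2.INTER_CUBIC))
p,d=vision.grab_frame("scene");cv2.imwrite("pics/s3.png",p[150:330,180:450].repeat(2,0).repeat(2,1))
E
```

```text
above t 6.24 T [0.4936 0.0784 0.12  ] F [-0.1 -0.2 -0.7] w 0.0495
down t 7.06 T [0.4937 0.0791 0.0405] F [ 0.3 -0.  -1.3] w 0.0493
True
floor t 7.66 T [0.4927 0.0789 0.0215] F [-0.6 -0.2  3.8] w 0.0492
hover t 7.91 T [0.4928 0.079  0.0228] F [-0.8 -0.2 -1.5] w 0.049
True
fence t 8.57 T [0.5096 0.0788 0.0221] F [-0.5 -0.3 -1.8] w 0.0493
```

View pics/t3.png

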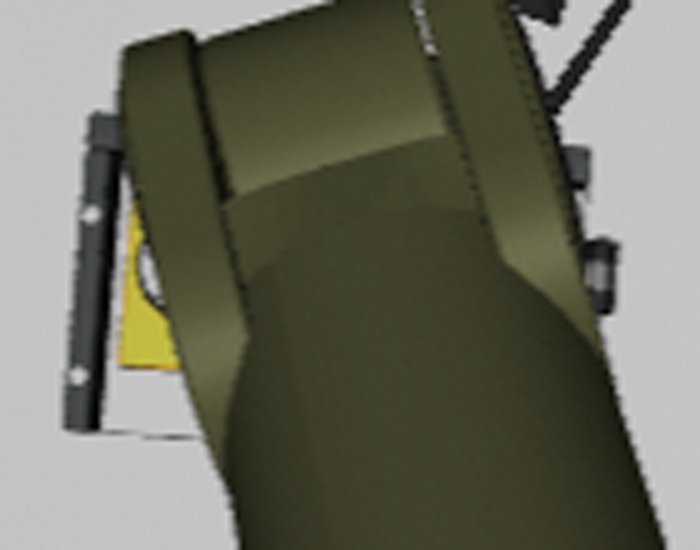

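View pics/s3.png

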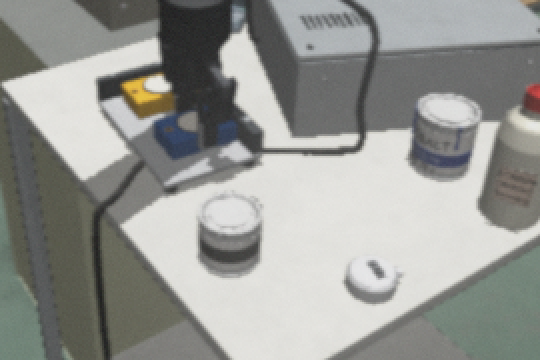

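```bash
python3 - <<'E'
from h import *
import cv2
q=quat(TY-np.pi/2)
print(arm.movel(T(.5095,.079,.0205),q,velocity=.02,threshold=3));st("floor")
claw.ungrasp();st("open")
arm.movel(T(.5095,.079,.085),q,velocity=.12);st("up")
claw.clamp(30);st("shut")
arm.movel(T(.509,.005,.085),q,velocity=.12)
print(arm.movel(T(.509,.005,.026),q,velocity=.1,threshold=6));st("behind")
arm.dwell(.2)
print(arm.movel(T(.509,.075,.026),q,velocity=.03,threshold=9));st("push")
p,d=vision.grab_frame("scene");cv2.imwrite("pics/s4.png",cv2.resize(p[150:260,200:350],None,fx=5,fy=5,interpolation=cv2.INTER_CUBIC))
E
```

```text
False
floor t 8.92 T [0.5092 0.0788 0.0215] F [-5.2 -1.2 10.5] w 0.0493
open t 9.37 T [0.5095 0.079  0.0204] F [-0.7  0.3 -0.1] w 0.0853
up t 10.06 T [0.5091 0.0788 0.0846] F [0.2 0.4 0.1] w 0.0856
shut t 10.82 T [0.5095 0.079  0.085 ] F [-1.  -0.2 -0.2] w 0.0002
False
behind t 12.33 T [0.5094 0.0053 0.0263] F [-0.  -0.8  0.2] w -0.0002
False
push t 15.02 T [0.509  0.0749 0.026 ] F [-0.4 -1.3  0.3] w -0.0003
```

View pics/s4.png

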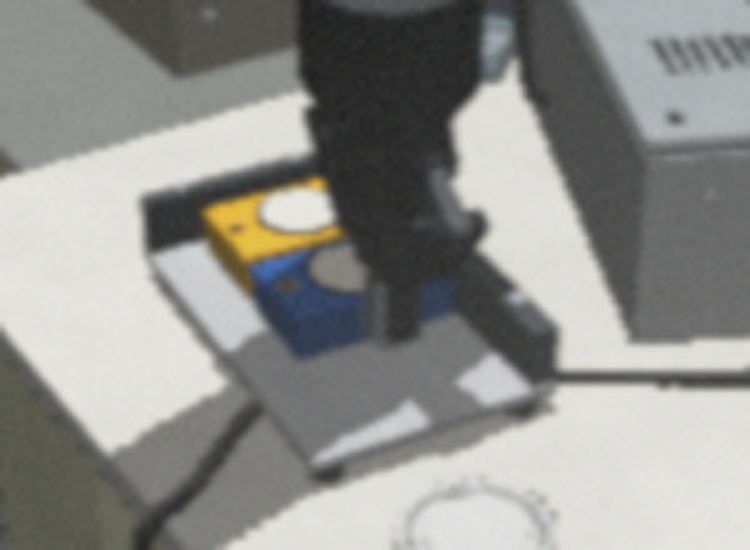

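```bash
python3 - <<'E'
from h import *
q=quat(TY-np.pi/2)
Y=.075
while Y<.110:
    Y+=.005
    r=arm.movel(T(.509,Y,.026),q,velocity=.02,threshold=9);st(f"push {r}")
    if r: break
E
```

```text
push False t 15.47 T [0.5089 0.0806 0.026 ] F [-0.4  0.5 -0.6] w -0.0002
push False t 15.87 T [0.5089 0.0852 0.026 ] F [-0.7 -0.8  0.1] w 0.0001
push False t 16.27 T [0.509  0.0886 0.026 ] F [ 0.4 -5.3  1.5] w 0.0
push True t 16.51 T [0.5087 0.0885 0.0256] F [-0.6 -0.8  0.1] w -0.0
```

```bash
python3 - <<'E'
from h import *
import cv2
q=quat(TY-np.pi/2)
arm.movel(T(.509,.080,.026),q,velocity=.06)
arm.movel(T(.509,.080,.075),q,velocity=.12)
arm.movel(T(.435,.1755,.075),q,velocity=.2);st("up")
arm.movel(T(.435,.1755,.026),q,velocity=.1,threshold=8);st("dn")
for Y in (.1755,.1255):
    arm.movel(T(.435,Y,.026),q,velocity=.1); arm.dwell(.2)
    r=arm.movel(T(.475,Y,.026),q,velocity=.02,threshold=9);st(f"push {r}")
    arm.movel(T(.435,Y,.026),q,velocity=.08)
arm.movel(T(.435,.1255,.12),q,velocity=.2)
arm.move_to([.45,-.25,.25],q);st("away")
p,d=vision.grab_frame("top");cv2.imwrite("pics/t5f.png",p);cv2.imwrite("pics/t5.png",cv2.resize(p[165:255,185:310],None,fx=6,fy=6,interpolation=cv2.INTER_CUBIC))
p,d=vision.grab_frame("scene");cv2.imwrite("pics/s5.png",cv2.resize(p[150:260,200:350],None,fx=5,fy=5,interpolation=cv2.INTER_CUBIC))
E
```

```text
up t 18.09 T [0.4354 0.1746 0.0748] F [-1.1 -0.2 -0.1] w 0.0001
dn t 18.73 T [0.4353 0.1755 0.0261] F [ 0.2  0.8 -0.2] w -0.0
push True t 20.43 T [0.4582 0.1753 0.0253] F [-0.3 -0.4 -0.4] w -0.0
push True t 22.95 T [0.4582 0.1254 0.0252] F [ 0.   0.1 -0.2] w -0.0
away t 25.36 T [ 0.4702 -0.2081  0.2491] F [-0.1  1.1 -0.1] w 0.0001
```

View pics/t5.png

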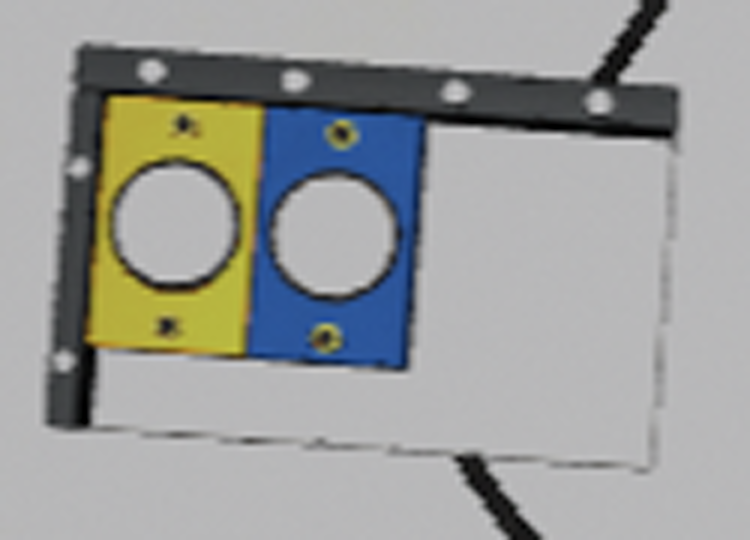

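View pics/s5.png

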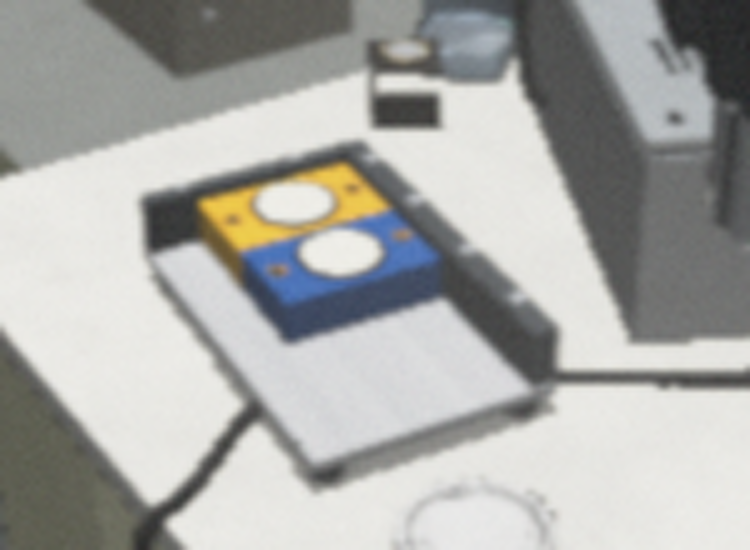

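```bash
python3 - <<'E'
from h import *
import cv2
q=quat(TY-np.pi/2)
arm.move_to(T(.509,.06,.12),q)
arm.movel(T(.509,.06,.026),q,velocity=.12,threshold=8);st("dn");arm.dwell(.2)
r=arm.movel(T(.509,.105,.026),q,velocity=.02,threshold=11);st(f"ypush {r}")
arm.movel(T(.509,.07,.026),q,velocity=.06)
arm.movel(T(.509,.07,.075),q,velocity=.12)
arm.movel(T(.435,.1755,.075),q,velocity=.2)
arm.movel(T(.435,.1755,.026),q,velocity=.1,threshold=8)
for Y in (.1755,.1255):
    arm.movel(T(.435,Y,.026),q,velocity=.1); arm.dwell(.2)
    r=arm.movel(T(.475,Y,.026),q,velocity=.02,threshold=9);st(f"push {r}")
    arm.movel(T(.435,Y,.026),q,velocity=.08)
arm.movel(T(.435,.1255,.12),q,velocity=.2)
arm.move_to([.45,-.25,.25],q);st("away")
p,d=vision.grab_frame("top");cv2.imwrite("pics/t6f.png",p);cv2.imwrite("pics/t6.png",cv2.resize(p[165:255,185:310],None,fx=6,fy=6,interpolation=cv2.INTER_CUBIC))
# yaw of each carrier from its colour mask, half-height rays at top face
hsv=cv2.cvtColor(p,cv2.COLOR_BGR2HSV)
for n,lo,hi in(("yel",(20,120,90),(35,255,255)),("blue",(100,120,60),(125,255,255))):
    m=cv2.inRange(hsv,lo,hi);m[:165]=0;m[255:]=0;m[:,:185]=0;m[:,310:]=0
    c=max(cv2.findContours(m,cv2.RETR_EXTERNAL,cv2.CHAIN_APPROX_NONE)[0],key=cv2.contourArea)[:,0]
    w=np.array([px2w("top",u,v,.042)[:2] for u,v in c],np.float32)
    r=cv2.minAreaRect(w*1000);print(n,np.round(toT(np.array([*r[0],0])/1000),4),np.round(r[1],1),"ang",r[2])
E
```

```text
dn t 27.55 T [0.5097 0.06   0.0267] F [0.1 0.6 0.2] w -0.0004
ypush True t 29.24 T [0.5087 0.0885 0.0257] F [ 0.8 -0.7  0.1] w -0.0002
push True t 33.38 T [0.4583 0.1754 0.0253] F [-0.3  0.5 -0.1] w 0.0004
push True t 35.91 T [0.4582 0.1254 0.0252] F [ 0.2 -1.3 -1.4] w 0.0001
away t 38.32 T [ 0.4702 -0.208   0.2492] F [-0.  -0.1 -0.5] w -0.0001
yel [0.5109 0.1768 0.    ] [49.8 79.3] ang 85.046875
blue [0.5109 0.1259 0.    ] [49.5 79.2] ang 84.98014068603516
```

View pics/t6.png

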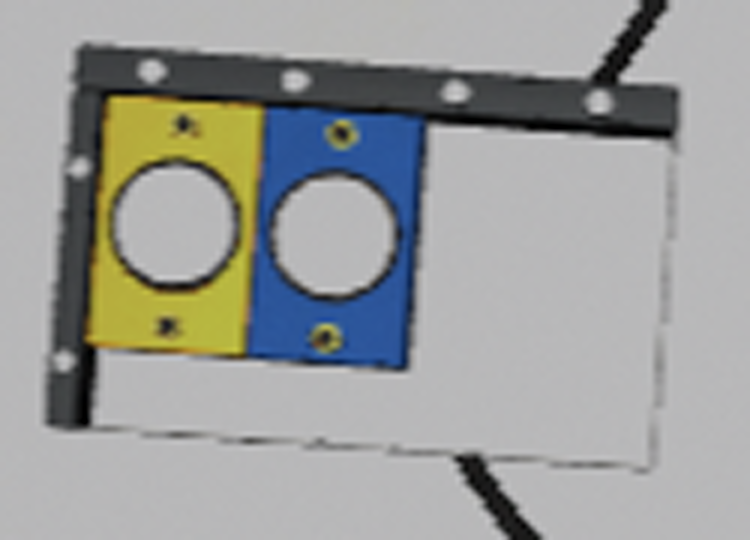

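The top view shows the yellow carrier against the stop at left (about 103,95 to 88,345) and the blue one against it at the seam (about 265,105 to 247,355). Both top edges run along the fence. The repeat pushes stopped at the same positions as before, and both carriers measure the same yaw, 85.0°, which matches the tray. I am handing in.

```bash
python3 -c "
from plant import *
workorder.close_job();print(get_clock())"
```

```text
the job is handed in; nothing more can be done
the job is handed in; nothing more can be done
```

The blue carrier is in the register tray beside the yellow one, flat and the same way round. The row is closed up against the end stop and the fence. I handed the job in at about 38 s of the 69 s; it reports no verdict.

**What I did:** I gripped the blue carrier by its 50 mm sides, set it on the tray floor and felt for the fence with it. After releasing it I used the closed fingers to push the row slowly to the stop, with force thresholds of 9 to 11 N. I then pushed each carrier to the fence, and did all of these pushes a second time.

**Last checks:**
- **Repeat pushes:** they stopped at the same positions as the first ones, within about 0.1 mm. The row stopped at 88.5 mm both times, and both carriers stopped at 458.2 to 458.3 mm against the fence.
- **Top camera:** both carriers have a yaw of 85.0°, which matches the tray's 85.0° within the measurement. Their distance across the fence is identical, and the spacing between centres is 50.9 mm (49 to 50 mm wide each in the picture, 50 mm nominal). That is within the limit but has about 1 mm of pixel error.
- **Rest of the scene:** I never moved near the ink tin or the tally counter, but I did not measure their positions again at the end. The robot was clear of everything when I handed in.

**One thing that went off plan:** when I set the blue carrier down, the downward force reached about 10 N without triggering the 3 N stop. The carrier was already on the floor and nothing shifted.

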